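# Slide the volume knob along the rail into the jig's corner

### The job

Get the loose gold-coloured volume knob ready for drilling: with the fingertips, push it straight across the blue jig until it touches the aluminium rail, then slide it along the rail, keeping it against the rail all the way, until it sits fully home in the corner, touching both the rail and the end stop. Slide it only, never lift or tip it, leave the black knob, solder spool, jar and screwdriver where they are, and finish clear of everything.

Things in the scene. Friction and masses are not known exactly. Their poses are not given: they have to be found in the camera images.
- knob_center (a point): Centre (half-way up) of the loose volume knob to be slid: gold-coloured aluminium disc, 44 mm diameter, 20 mm high, about 85 g, standing flat on the plate, so its centre is 10 mm above the plate's top; black pointer line on top, black band round its foot. Its yaw does not matter. It slides with ordinary friction (under 1.5 N) and stays where it is left; squeezed hard between a fingertip and the rail it binds.
- jig_seat (a point): Point on the plate's top (8 mm above the bench) over which the knob's centre lies when fully home. Axes as the jig: x along the rail towards the end stop, y square into the rail, z up. From here the rail's face is at y = +22 mm, the end stop's face at x = +22 mm. The knob starts 98 to 150 mm short of this point along x and 30 to 65 mm short along y.
- jig_lip (a point): Middle of the top of the small red lip beside the corner, parallel to the rail: 17 mm long, 6 mm thick, 8 mm high above the plate. Its inner face is 49 mm from the rail's face, so the corner pocket is 49 mm wide and 17 mm of its length is closed on the outer side. Fixed to the jig.
- jig: Fixed jig: blue plate 220 mm (its x) by 130 mm (its y), 8 mm thick, bolted to the bench; origin at the centre of its underside. Aluminium rail all along its +y side, 15 mm thick, inner face at y = +45 mm; aluminium end stop at its +x end, face at x = +95 mm, from the rail to y = -9 mm. Both stand 12 mm above the plate. Seat point at x = +73, y = +23 mm.
- black_knob: Bystander: small black plastic knob, 30 mm in diameter, 16 mm high, loose on the jig's plate on the side away from the rail, past the gold-coloured knob's start; origin at the centre of its underside.
- spool: Bystander: solder spool with red flanges, 54 mm in diameter, 44 mm high, standing on the bench behind the rail; origin at the centre of its underside.
- flux_jar: Bystander: small closed jar, 44 mm in diameter, 48 mm high, standing on the bench beyond the end stop; origin at the centre of its underside.
- driver: Bystander: screwdriver about 150 mm long lying on the bench on the side of the jig away from the rail; origin near its middle, on the bench; x along it.

How it is judged:
On the way:
1. the gold-coloured knob touches the rail (within 3 mm) while still at least 70 mm short of its seat along the rail (y of knob_center in the frame of jig_seat above -0.003 m and x of knob_center in the frame of jig_seat below -0.07 m), for 0.1 s.
At the end, for the whole second after the job is handed in: The gold-coloured knob rests flat on the plate, at rest, in the corner, within 3 mm of touching both the rail and the end stop; no bystander has been shifted more than 15 mm (x of knob_center in the frame of jig_seat between -0.003 and 0.003 m and y of knob_center in the frame of jig_seat between -0.003 and 0.003 m and z of knob_center in the frame of jig_seat between 0.007 and 0.013 m and angle between knob_center's own z axis and vertical below 0.08 rad and linear speed of knob below 0.01 m/s and distance of each of black_knob, spool, flux_jar, driver from where it was at the start of the episode below 0.015 m).
It fails at once if the gold-coloured knob is lifted more than 6 mm off the plate (z of knob_center in the frame of jig_seat above 0.016 m).
It fails at once if the gold-coloured knob is tipped (angle between knob_center's own z axis and vertical above 0.35 rad).
It fails at once if the gold-coloured knob is more than 7 mm away from the rail in the last 60 mm before its seat (x of knob_center in the frame of jig_seat above -0.06 m and y of knob_center in the frame of jig_seat below -0.007 m).
It fails at once if a bystander is shifted more than 15 mm (distance of any of black_knob, spool, flux_jar, driver from where it was at the start of the episode above 0.015 m).
It also fails if it takes over 51 s, if anything falls off the work surface, if the arm or the gripper's body presses on something with over 40 N, if the wrist force passes 120 N, or if a joint passes its speed limit or range.

### The arm

A 7-joint arm with a two-finger parallel gripper is mounted at the origin on the work surface. World frame = base frame: x ahead of the robot, y to its left, z up, the work surface at z = 0. Lengths are in m, angles in rad, forces in N, time in s.
With the tool pointing down it reaches from about 0.425 to 0.875 m from the base axis. Payload 8.4 kg.
Tool frame: the origin (TCP) lies between the finger pads; the fingertips stand tcp_to_tips ahead of it and the grasp point (between the pads) lies 8 mm behind it (tcp_to_tips is the distance from the TCP to the fingertips, in m); z points along the fingers, y is the line along which they close (so a half turn about z gives the same grasp; the last joint's range is limited). The gripper opens to 87 mm and grips with 3 to 60 N. Pads are 19 mm wide; open, the fingers measure 117 mm over their backs; the gripper's body (75 mm by 190 mm) begins 51 mm behind the grasp point.
Start: joints at [1.128, 0.333, 0.04, 1.465, -0.013, 1.343, -0.059], TCP at [0.219, -0.612, 0.234] pointing down, gripper open.
Joint ranges: [-2.58, 2.58], [-0.38, 2.09], [-1.3, 1.39], [0.25, 2.4], [-1.5, 4.64], [0.08, 2.09], [-2.65, 2.65]. Speed limits (rad/s): [2.22, 2.22, 2.79, 2.79, 3.14, 3.14, 3.14].

### API

Orientations are given as a unit quaternion [x, y, z, w].
In Python, from plant import state, read_camera, get_calibration, sign_off, tcp_to_tips gives the robot as it stands.
- The arm moves only by the shell command python3 -m handwheel 'ROWS' [OPENING]. ROWS is JSON, a list of rows, each an object with "xyz": the shift along the tool's x, y, z as a fraction of full scale, a list of three; "angular": the turn, a rotation vector about the tool's x, y, z as a fraction of full scale, a list of three. A call has 1 to 20 rows; each row shifts and turns the commanded pose from where the row before left it, along the tool's axes as they then stand; what a row does not reach is not made up. Full scale, the value 1, is 7.5 cm for a shift and pi rad for a turn. A row lasts 1/10 s, in which the tool goes at most 50 mm and 8.59 degrees, less where a joint would pass 70% of its speed; a pose out of reach is approached as far as the arm can. A call with a number of a shift or a turn outside -1 to 1 is refused whole. A call with a gripper value outside its range is refused whole. OPENING is the closure, from 0 (fully open) to 1 (shut), set as the call begins (- or left out, the last holds). The fingers move at their own pace and stop on an object; the grip force is fixed at half the most. Time passes only in rows, so rows that do not move let the fingers close. It gives the time, the measured TCP pose, the force, the opening and the grip force at its end, in the units of the state.
- state(): the state, without advancing time (a new reading comes with each control period).
- read_camera(name): name is "scene" or "top" or "wrist"; returns the picture (480x640x3 uint8, red, green, blue); there is no depth.
- get_calibration(name): a dict with "camera_matrix" (3x3 intrinsics, pixels), "eye" and "attitude" of the camera in the world. Camera axes: x right, y up, looking along -z (the intrinsics and any distortion apply to the point x, -y, -z); pixel columns grow to the right and rows downward; lengths in m; the calibration is good to about 2 mm. The wrist camera is an equidistant fisheye: a pixel r from the principal point sees the ray r / f radians off the axis. A picture is of the moment at which its call begins: read the wrist's pose just before it. get_calibration takes no time and is no camera call; for the wrist camera it gives the pose at the moment of the call.
- sign_off(): hands the job in; it is judged then, once.
The state is a dict: "t": time; "q": joint angles; "joint_vel": joint speeds; "effort": joint torques, N m; "tool_pos": TCP position; "orientation": TCP orientation; "ft_force": force on the tool from outside, world axes, zero at the start; "wrist_torque": the same for the moment, N m; "grip_width": finger opening in m; "grasp_force": force on a finger pad.
Only numpy, scipy, OpenCV 4.12 (cv2) and the standard library are available. Lean on these libraries where they do the work, as an engineer would, in place of code of your own. Each camera call takes 0.05 s, during which the arm holds its last target. There are 200 camera calls.

## Working session

There is one attempt and no reset: what is moved stays moved. The work goes in short steps, Python scripts to look and compute and a shell command to move; the robot and the scene stay as the last step left them, time stands still between calls to the robot, and variables do not carry over. Pictures are saved under pics/ and viewed, at most 10 in all, crops included, and the job is handed in when it is done.

```bash
mkdir -p pics
python3 - <<'E'
from plant import *
import cv2
for n in("top","scene"):
    im=read_camera(n); cv2.imwrite(f"pics/{n}0.png",im[:,:,::-1]); print(n,get_calibration(n))
s=state();print(s,tcp_to_tips)
E
```

```text
top {'camera_matrix': array([[447.78015314,   0.        , 324.10178244],
       [  0.        , 447.78015314, 240.7272945 ],
       [  0.        ,   0.        ,   1.        ]]), 'eye': array([0.48066479, 0.02941142, 0.73419548]), 'attitude': array([ 0.05330407, -0.06892455, -0.69414713,  0.7145403 ])}
scene {'camera_matrix': array([[544.61297676,   0.        , 320.41095529],
       [  0.        , 544.61297676, 248.0061017 ],
       [  0.        ,   0.        ,   1.        ]]), 'eye': array([ 1.01956103, -0.16505152,  0.67775408]), 'attitude': array([0.26255921, 0.17163151, 0.53156297, 0.78679483])}
{'t': 0.1, 'q': array([ 1.12782556,  0.33388256,  0.03988193,  1.46618352, -0.01338603,
        1.34329669, -0.05851323]), 'joint_vel': array([-1.82171575e-03, -1.81273806e-03, -1.22967601e-03, -3.69833592e-03,
       -2.46309404e-04, -2.21294879e-04,  2.28729139e-05]), 'effort': array([ 4.80550618e-03, -6.57812333e+01,  1.34026911e+00, -4.04708111e+01,
       -5.97506831e-02,  4.08952951e-02,  4.56599673e-05]), 'tool_pos': array([ 0.21890473, -0.61159546,  0.23272064]), 'orientation': array([ 9.85266657e-01,  1.71023536e-01, -1.86425699e-04, -7.28679482e-04]), 'ft_force': array([0.09761136, 0.51932282, 0.22959668]), 'wrist_torque': array([-0.00091713,  0.01790534,  0.02063982]), 'grasp_force': 0.0, 'grip_width': 0.08706885139022963} 0.011
```

View pics/top0.png

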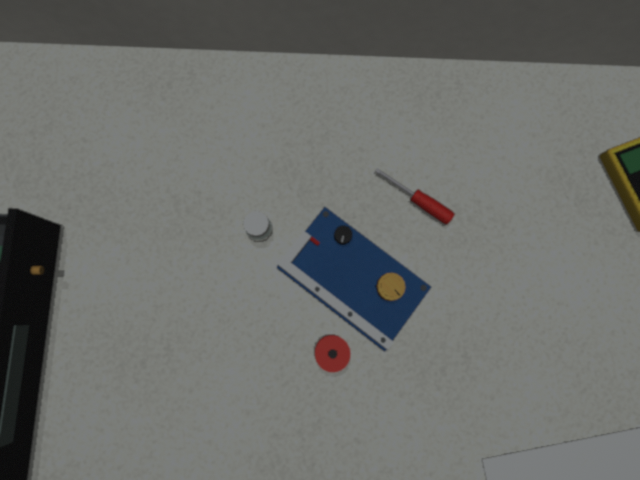

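View pics/scene0.png

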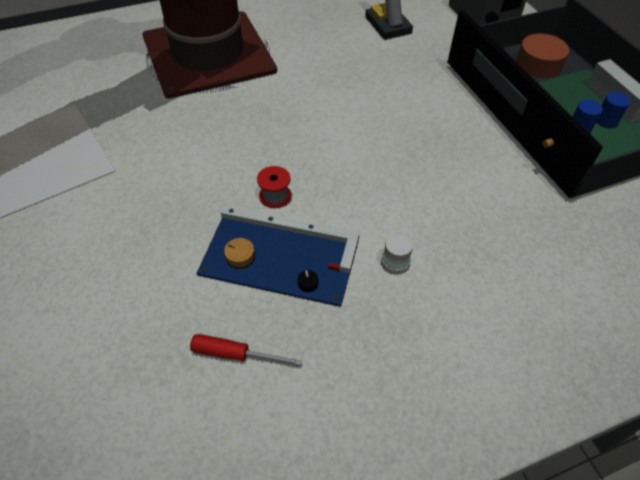

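The top view shows the jig: plate corners at about (325,207), (431,287), (386,350) and (278,267). The gold knob is at (391,287), the black knob at (343,235), the red lip at (314,241), the spool at (332,353) and the jar at (258,226). The scene view shows the same layout. I'll enlarge it.

Run:
```python
import cv2
im=cv2.imread("pics/top0.png")[200:360,250:450]; im=cv2.convertScaleAbs(im,alpha=1.6)
cv2.imwrite("pics/topc.png",cv2.resize(im,None,fx=3.75,fy=3.75,interpolation=cv2.INTER_CUBIC))
im=cv2.imread("pics/scene0.png")[195:310,190:370]; im=cv2.convertScaleAbs(im,alpha=1.6)
cv2.imwrite("pics/scenec.png",cv2.resize(im,None,fx=4,fy=4,interpolation=cv2.INTER_CUBIC))
```

```text
(no output)
```

View pics/topc.png

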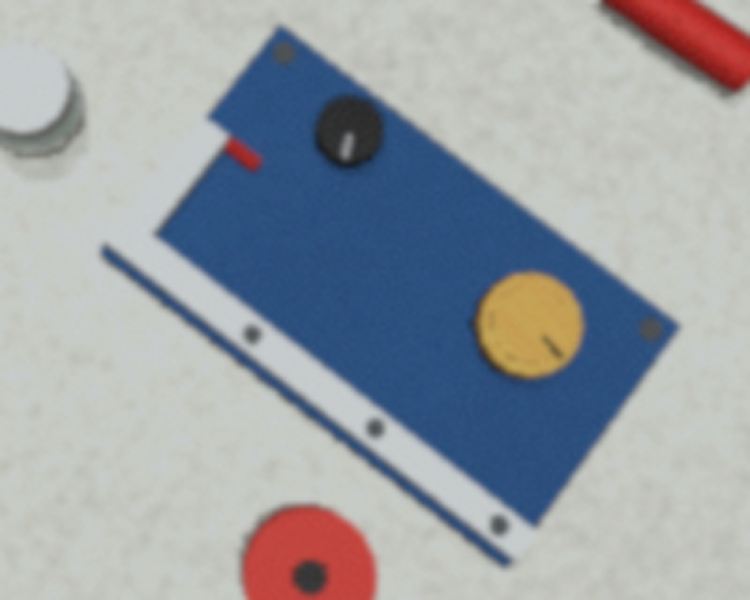

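View pics/scenec.png

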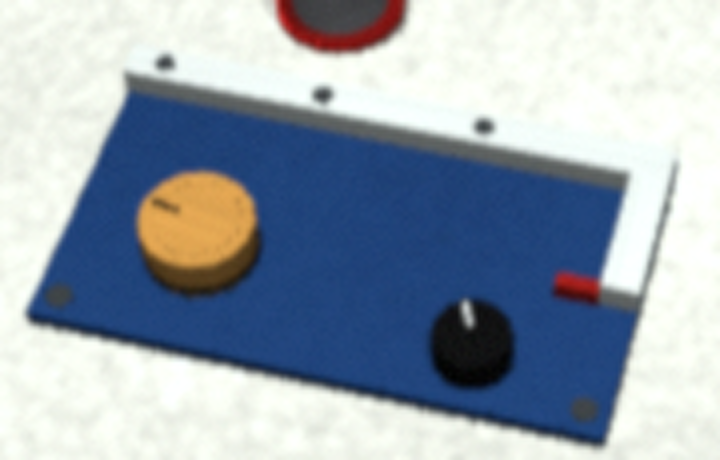

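The top crop shows plate corners at (280,25) and (680,326), the rail/stop inner corner at (157,235), the rail end at (537,525), and the gold top centred at (530,325). In the scene crop the inner corner is (628,174), the rail end (127,74), and the gold top (198,220).

```bash
cat > h.py <<'E'
import numpy as np
from plant import *
from scipy.spatial.transform import Rotation as R
from scipy.optimize import least_squares
def ray(c,u,v):
    K=c["camera_matrix"];d=np.array([(u-K[0,2])/K[0,0],-(v-K[1,2])/K[1,1],-1])
    return R.from_quat(c["attitude"]).apply(d)
def onz(c,p,z):
    d=ray(c,*p);e=c["eye"];return (e+d*(z-e[2])/d[2])[:2]
def tp(p): return (p[0]+.5)/3.75+250-.5,(p[1]+.5)/3.75+200-.5
def sc(p): return (p[0]+.5)/4+190-.5,(p[1]+.5)/4+195-.5
E
python3 - <<'E'
from h import *
T,S=get_calibration("top"),get_calibration("scene")
P=[(T,tp,a) for a in [((280,25),(110,-65,8)),((680,326),(-110,-65,8)),((537,525),(-110,45,20)),((157,235),(95,45,20)),((508,566),(-110,65,8)),((103,247),(110,65,8)),((208,117),(110,-9,20))]]
P+=[(S,sc,a) for a in [((606,435),(110,-65,8)),((32,315),(-110,-65,8)),((127,74),(-110,45,20)),((628,174),(95,45,20)),((601,291),(95,-9,20)),((640,298),(110,-9,20))]]
W=np.array([onz(c,f(a[0]),a[1][2]/1e3) for c,f,a in P]);J=np.array([a[1][:2] for c,f,a in P])/1e3
def rot(t):return np.array([[np.cos(t),-np.sin(t)],[np.sin(t),np.cos(t)]])
def fit(i):
    r=least_squares(lambda x:((J[i]@rot(x[2]).T+x[:2])-W[i]).ravel(),[.5,0,np.arctan2(*(W[0]-W[1])[::-1])]);print(r.x,(r.fun.reshape(-1,2)*1e3).round(1).tolist());return r.x
xt=fit(slice(0,7));xs=fit(slice(7,13));x=fit(slice(0,13))
def inj(w):return ((w-x[:2])@rot(x[2])*1e3).round(1)
for n,c,p,z in [("gold",T,tp((530,325)),.028),("gold",S,sc((198,220)),.028),("black",T,tp((349,130)),.024),("black",S,sc((472,330)),.024),("spool",T,tp((310,570)),.044),("jar",T,tp((25,88)),.048)]:
    w=onz(c,p,z);print(n,w.round(4),inj(w))
np.save("jig.npy",x)
E
```

```text
[ 0.55063155 -0.03549242  0.94181064] [[1.7, -1.0], [0.9, -1.8], [-2.5, -1.5], [1.1, 1.2], [-0.9, 0.1], [-1.8, 1.3], [1.5, 1.6]]
[ 0.54885833 -0.03364053  0.94413262] [[2.5, -0.5], [-0.8, -2.2], [-0.8, -1.0], [0.9, 1.6], [-1.2, 0.9], [-0.6, 1.1]]
[ 0.54982983 -0.03463259  0.94383772] [[0.8, 0.1], [0.4, -1.0], [-3.2, -0.8], [0.1, 2.1], [-1.6, 0.8], [-2.9, 2.2], [0.5, 2.6], [3.5, -1.5], [0.2, -3.2], [0.1, -1.9], [1.9, 0.6], [-0.3, -0.1], [0.4, 0.1]]
gold [ 0.5346 -0.0921] [-55.5 -21.4]
gold [ 0.5336 -0.0913] [-55.4 -20.1]
black [ 0.6165 -0.0144] [ 55.5 -42.2]
black [ 0.614  -0.0139] [ 54.4 -39.8]
spool [ 0.433  -0.0011] [-41.4 114.3]
jar [0.6255 0.1224] [171.5  30.8]
```

```bash
cat >> h.py <<'E'
def go(jx,jy,z,yaw_rel=0):
    """tool shift (units) to reach jig mm (jx,jy), height z; TCP state in jig"""
    x=np.load("jig.npy");c,s_=np.cos(x[2]),np.sin(x[2]);M=np.array([[c,-s_],[s_,c]])
    s=state();q=R.from_quat(s["orientation"]);t=np.r_[x[:2]+M@[jx/1e3,jy/1e3],z]
    print("t",s["t"],"tcp jig",((s["tool_pos"][:2]-x[:2])@M*1e3).round(1),"z",s["tool_pos"][2].round(4),"toolx yaw",np.arctan2(*q.as_matrix()[1::-1,0]).round(4),"goal yaw",round(x[2]-np.pi/2,4),"tilt z",q.as_matrix()[:,2].round(3),"F",s["ft_force"].round(2),"q7",s["q"][6].round(2),"w",s["grip_width"].round(4))
    print("units",(q.inv().apply(t-s["tool_pos"])/.075).round(3))
E
python3 -m handwheel '[{"xyz":[0,0,0],"angular":[0,0,0.0442]},{"xyz":[0,0,0],"angular":[0,0,0.0442]},{"xyz":[0,0,0],"angular":[0,0,0.0442]},{"xyz":[0,0,0],"angular":[0,0,0.0442]},{"xyz":[0,0,0],"angular":[0,0,0.0442]},{"xyz":[0,0,0],"angular":[0,0,0.0442]},{"xyz":[0,0,0],"angular":[0,0,0.0442]},{"xyz":[0,0,0],"angular":[0,0,0]}]' 0.77
python3 -c "
from h import *
go(-55.5,-70,.1)"
```

```text
t: 0.9
tool_pos: [0.2191, -0.6117, 0.233]
orientation: [0.951, -0.31, -0.0, -0.0]
ft_force: [0.8, 0.8, -0.1]
grip_width: 0.0308
grasp_force: 0.0Traceback (most recent call last):
  File "<string>", line 3, in <module>
    go(-55.5,-70,.1)
    ~~^^^^^^^^^^^^^^
  File "h.py", line 16, in go
    print("t",s["t"],"tcp jig",((s["tool_pos"][:2]-x[:2])@M*1e3).round(1),"z",s["tool_pos"][2].round(4),"toolx yaw",np.arctan2(*q.as_matrix()[1::-1,0]).round(4),"goal yaw",round(x[2]-np.pi/2,4),"tilt z",q.as_matrix()[:,2].round(3),"F",s["ft_force"].round(2),"q7",s["q"][6].round(2),"w",s["grip_width"].round(4))
                                                                                                                                                                                                                                                                                              ^^^^^^^^^^^^^^^^^^^^^
AttributeError: 'float' object has no attribute 'round'
```

```bash
sed -i 's/s\["grip_width"\].round(4)/round(float(s["grip_width"]),4)/' h.py
python3 -c "
from h import *
go(-55.5,-70,.1)"
```

```text
t 0.9 tcp jig [-661.4  -70.7] z 0.233 toolx yaw -0.6304 goal yaw -0.627 tilt z [-0.001  0.001 -1.   ] F [ 0.78  0.81 -0.14] q7 -1.0 w 0.0308
units [-0.035 -8.077  1.777]
```

```bash
python3 -m handwheel '[{"xyz":[0,-0.5,0.1],"angular":[0,0,0]},{"xyz":[0,-0.5,0.1],"angular":[0,0,0]},{"xyz":[0,-0.5,0.1],"angular":[0,0,0]},{"xyz":[0,-0.5,0.1],"angular":[0,0,0]},{"xyz":[0,-0.5,0.1],"angular":[0,0,0]},{"xyz":[0,-0.5,0.1],"angular":[0,0,0]},{"xyz":[0,-0.5,0.1],"angular":[0,0,0]},{"xyz":[0,-0.5,0.1],"angular":[0,0,0]},{"xyz":[0,-0.5,0.1],"angular":[0,0,0]},{"xyz":[0,-0.5,0.1],"angular":[0,0,0]},{"xyz":[0,-0.5,0.1],"angular":[0,0,0]},{"xyz":[0,-0.5,0.1],"angular":[0,0,0]},{"xyz":[0,-0.5,0.1],"angular":[0,0,0]},{"xyz":[0,-0.5,0.1],"angular":[0,0,0]},{"xyz":[0,-0.5,0.1],"angular":[0,0,0]},{"xyz":[0,-0.5,0.1],"angular":[0,0,0]},{"xyz":[0,0,0],"angular":[0,0,0]},{"xyz":[0,0,0],"angular":[0,0,0]}]'
python3 -c "
from h import *
go(-55.5,-70,.024)"
```

```text
t: 2.7
tool_pos: [0.5716, -0.1257, 0.113]
orientation: [0.952, -0.306, -0.001, 0.0]
ft_force: [0.6, -1.4, 0.3]
grip_width: 0.0201
grasp_force: 0.0
t 2.7 tcp jig [-60.9 -71.1] z 0.113 toolx yaw -0.6229 goal yaw -0.627 tilt z [-0.001  0.    -1.   ] F [ 0.64 -1.39  0.27] q7 -2.11 w 0.0201
units [-0.013 -0.073  1.187]
```

```bash
python3 -m handwheel '[{"xyz":[0,-0.073,0.3],"angular":[0,0,0]},{"xyz":[0,0,0.4],"angular":[0,0,0]},{"xyz":[0,0,0.3],"angular":[0,0,0]},{"xyz":[0,0,0.18],"angular":[0,0,0]},{"xyz":[0,0,0],"angular":[0,0,0]}]'
python3 -c "
from h import *
import cv2
cv2.imwrite('pics/w1.png',read_camera('wrist')[:,:,::-1])
go(-55.5,-50,.024)"
```

```text
t: 3.2
tool_pos: [0.5732, -0.1232, 0.0235]
orientation: [0.951, -0.309, -0.002, 0.0]
ft_force: [0.8, 0.2, -0.2]
grip_width: 0.02
grasp_force: 0.0
t 3.25 tcp jig [-57.2 -71.7] z 0.0249 toolx yaw -0.6286 goal yaw -0.627 tilt z [-0.001 -0.    -1.   ] F [-0.14  0.22 -0.57] q7 -2.14 w 0.0201
units [-0.289 -0.022  0.013]
```

View pics/w1.png

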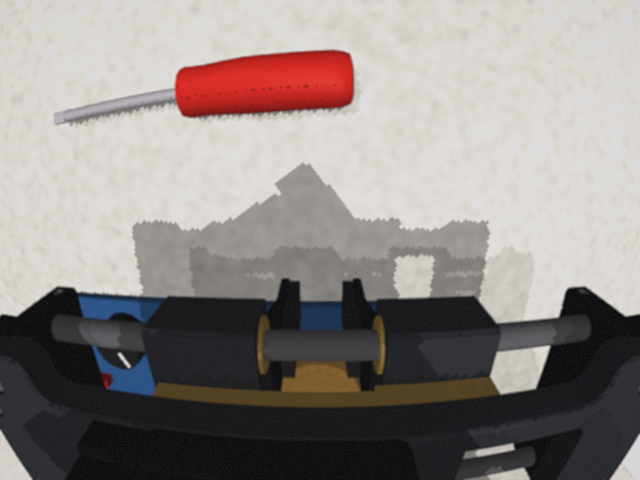

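The wrist view shows the gold knob centred behind the finger gap at about (318,378). The black knob is at (123,340), well aside, and the driver is clear.

```bash
python3 -m handwheel '[{"xyz":[-0.1,-0.02,0],"angular":[0,0,0]},{"xyz":[-0.1,0,0],"angular":[0,0,0]},{"xyz":[-0.05,0,0],"angular":[0,0,0]},{"xyz":[-0.05,0,0],"angular":[0,0,0]},{"xyz":[-0.05,0,0],"angular":[0,0,0]},{"xyz":[-0.05,0,0],"angular":[0,0,0]},{"xyz":[-0.05,0,0],"angular":[0,0,0]},{"xyz":[-0.05,0,0],"angular":[0,0,0]},{"xyz":[-0.05,0,0],"angular":[0,0,0]},{"xyz":[-0.05,0,0],"angular":[0,0,0]},{"xyz":[-0.05,0,0],"angular":[0,0,0]},{"xyz":[-0.05,0,0],"angular":[0,0,0]},{"xyz":[-0.05,0,0],"angular":[0,0,0]},{"xyz":[0,0,0],"angular":[0,0,0]}]'
python3 -c "
from h import *
import cv2
cv2.imwrite('pics/t2.png',cv2.resize(read_camera('scene')[195:310,190:370,::-1],None,fx=4,fy=4))
go(-55.5,-6,.024)"
```

```text
t: 4.65
tool_pos: [0.5296, -0.0873, 0.0249]
orientation: [0.951, -0.309, -0.0, -0.0]
ft_force: [-0.6, -0.1, 0.3]
grip_width: 0.02
grasp_force: 0.1
t 4.7 tcp jig [-54.6 -14.7] z 0.0248 toolx yaw -0.6279 goal yaw -0.627 tilt z [-0.001  0.    -1.   ] F [-0.02 -0.04 -0.46] q7 -2.19 w 0.0199
units [-0.115  0.012  0.011]
```

View pics/t2.png

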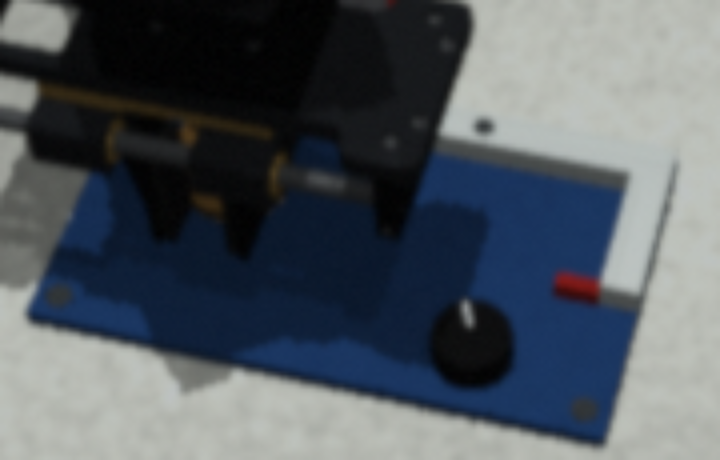

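The scene crop shows the knob (205,205) between the fingers, near the rail, with the jig otherwise undisturbed. I'll push the last millimetres gently.

```bash
python3 -m handwheel '[{"xyz":[-0.03,0,0],"angular":[0,0,0]},{"xyz":[-0.03,0,0],"angular":[0,0,0]},{"xyz":[-0.02,0,0],"angular":[0,0,0]},{"xyz":[-0.015,0,0],"angular":[0,0,0]},{"xyz":[0,0,0],"angular":[0,0,0]},{"xyz":[0,0,0],"angular":[0,0,0]}]'
python3 -c "
from h import *
go(-55.5,-6,.024)"
```

```text
t: 5.3
tool_pos: [0.5244, -0.0835, 0.025]
orientation: [0.951, -0.309, -0.0, -0.0]
ft_force: [-0.5, 0.2, 0.6]
grip_width: 0.0199
grasp_force: 0.0
t 5.3 tcp jig [-54.5  -8.1] z 0.025 toolx yaw -0.6282 goal yaw -0.627 tilt z [-0.  0. -1.] F [-0.45  0.24  0.59] q7 -2.2 w 0.0199
units [-0.028  0.014  0.014]
```

```bash
python3 -m handwheel '[{"xyz":[-0.015,0,0],"angular":[0,0,0]},{"xyz":[-0.015,0,0],"angular":[0,0,0]},{"xyz":[0,0,0],"angular":[0,0,0]}]'; python3 -m handwheel '[{"xyz":[-0.014,0,0],"angular":[0,0,0]},{"xyz":[0,0,0],"angular":[0,0,0]}]'
python3 -c "
from h import *
go(-55.5,-6,.024)"
```

```text
t: 5.6
tool_pos: [0.5226, -0.0822, 0.0251]
orientation: [0.951, -0.309, -0.0, -0.0]
ft_force: [0.3, -0.6, 0.2]
grip_width: 0.0199
grasp_force: 0.1
t: 5.8
tool_pos: [0.5221, -0.0818, 0.0252]
orientation: [0.951, -0.309, 0.0, -0.0]
ft_force: [0.5, 0.2, -0.0]
grip_width: 0.0201
grasp_force: 0.5
t 5.8 tcp jig [-54.5  -5.2] z 0.0252 toolx yaw -0.6282 goal yaw -0.627 tilt z [ 0.001 -0.    -1.   ] F [ 0.48  0.22 -0.02] q7 -2.2 w 0.0201
units [0.011 0.014 0.016]
```

```bash
python3 -m handwheel '[{"xyz":[-0.013,0,0],"angular":[0,0,0]},{"xyz":[0,0,0],"angular":[0,0,0]}]'; python3 -m handwheel '[{"xyz":[-0.013,0,0],"angular":[0,0,0]},{"xyz":[0,0,0],"angular":[0,0,0]}]'; python3 -m handwheel '[{"xyz":[-0.013,0,0],"angular":[0,0,0]},{"xyz":[0,0,0],"angular":[0,0,0]}]'
python3 -c "
from h import *
import cv2
cv2.imwrite('pics/t3.png',cv2.resize(read_camera('top')[200:360,250:450,::-1],None,fx=3.75,fy=3.75))
go(-55.5,-6,.024)"
```

```text
t: 6.0
tool_pos: [0.5218, -0.0815, 0.0255]
orientation: [0.951, -0.309, 0.001, -0.0]
ft_force: [3.5, -2.6, 0.2]
grip_width: 0.0197
grasp_force: 1.8
t: 6.2
tool_pos: [0.5217, -0.0814, 0.0258]
orientation: [0.951, -0.309, 0.002, -0.0]
ft_force: [6.3, -4.9, 1.3]
grip_width: 0.02
grasp_force: 2.9
t: 6.4
tool_pos: [0.5216, -0.0812, 0.0261]
orientation: [0.951, -0.309, 0.002, 0.0]
ft_force: [6.4, -6.3, 0.7]
grip_width: 0.0201
grasp_force: 3.8
t 6.45 tcp jig [-54.3  -4.4] z 0.0261 toolx yaw -0.629 goal yaw -0.627 tilt z [ 0.004 -0.001 -1.   ] F [ 7.62 -5.98  0.49] q7 -2.2 w 0.0197
units [0.021 0.016 0.028]
```

View pics/t3.png

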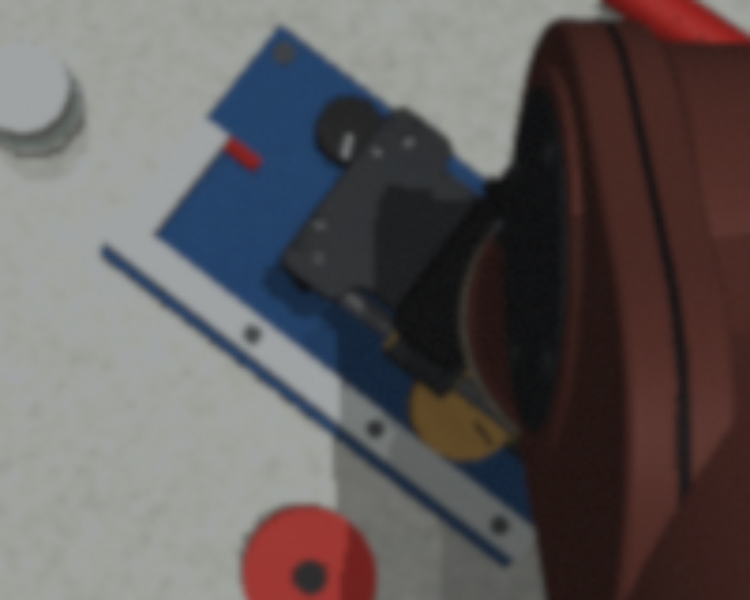

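The force rises to about 9 N against the rail and the knob at (462,410) meets the rail's edge, so contact is made. Next I back off, close the fingers, go behind the knob and turn 15°.

```bash
python3 -m handwheel '[{"xyz":[0.05,0,0],"angular":[0,0,0]},{"xyz":[0.2,0,0],"angular":[0,0,0]},{"xyz":[0.25,0,0],"angular":[0,0,0]},{"xyz":[0,0.3,0],"angular":[0,0,-0.0417]},{"xyz":[0,0.3,0],"angular":[0,0,-0.0417]},{"xyz":[0,0,0],"angular":[0,0,0]},{"xyz":[0,0,0],"angular":[0,0,0]}]' 1
python3 -c "
from h import *
go(-106,14.6,.024)"
```

```text
t: 7.15
tool_pos: [0.5252, -0.1399, 0.0248]
orientation: [0.983, -0.183, -0.001, -0.0]
ft_force: [-0.1, 0.2, 0.9]
grip_width: 0.0007
grasp_force: 0.0
t 7.15 tcp jig [-99.6 -41.8] z 0.0248 toolx yaw -0.3689 goal yaw -0.627 tilt z [-0.001  0.001 -1.   ] F [-0.07  0.24  0.94] q7 -1.85 w 0.0007
units [-0.749 -0.11   0.011]
```

Now in to (-106, 14.6), then approach along jig +x, which is tool (0.257, -0.966).

```bash
python3 -m handwheel '[{"xyz":[0,0.09,0.01],"angular":[0,0,0]},{"xyz":[-0.25,-0.067,0],"angular":[0,0,0]},{"xyz":[-0.25,-0.067,0],"angular":[0,0,0]},{"xyz":[-0.25,-0.067,0],"angular":[0,0,0]},{"xyz":[0,0,0],"angular":[0,0,0]},{"xyz":[0,0,0],"angular":[0,0,0]}]'
python3 -c "
from h import *
import cv2
cv2.imwrite('pics/t4.png',cv2.resize(read_camera('top')[200:360,250:450,::-1],None,fx=3.75,fy=3.75))
go(-90,14.6,.024)"
```

```text
t: 7.75
tool_pos: [0.4767, -0.1117, 0.0245]
orientation: [0.983, -0.182, 0.0, 0.0]
ft_force: [0.1, 0.2, -0.2]
grip_width: 0.0003
grasp_force: 0.0
t 7.8 tcp jig [-105.4   13.5] z 0.0246 toolx yaw -0.3662 goal yaw -0.627 tilt z [ 0.001 -0.    -1.   ] F [ 0.99 -0.05  0.16] q7 -1.87 w 0.0003
units [ 0.039 -0.202  0.007]
```

View pics/t4.png

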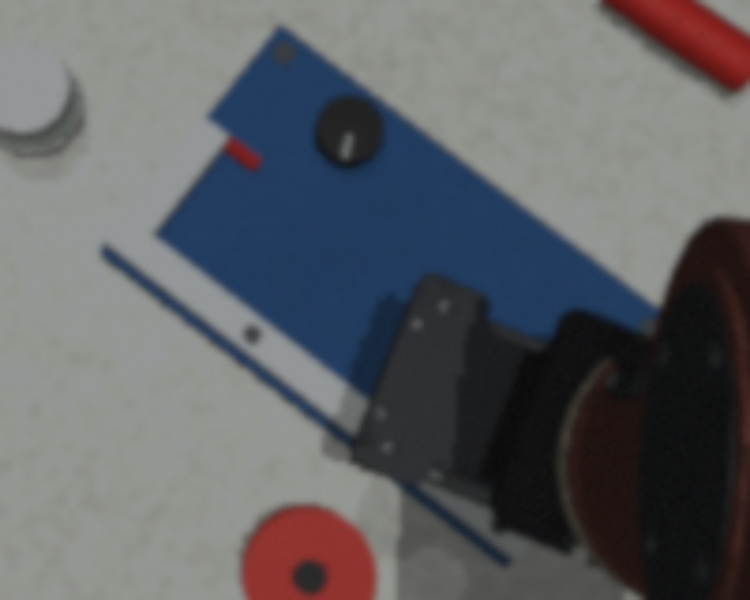

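The knob is hidden under the wrist; the fingers are behind it, and the bystanders are unmoved. I'll slide it along the rail.

```bash
python3 -m handwheel '[{"xyz":[0.0137,-0.0515,0],"angular":[0,0,0]},{"xyz":[0.0137,-0.0515,0],"angular":[0,0,0]},{"xyz":[0.0137,-0.0515,0],"angular":[0,0,0]},{"xyz":[0.0137,-0.0515,0],"angular":[0,0,0]},{"xyz":[0.0137,-0.0515,0],"angular":[0,0,0]},{"xyz":[0.0137,-0.0515,0],"angular":[0,0,0]},{"xyz":[0.0137,-0.0515,0],"angular":[0,0,0]},{"xyz":[0.0137,-0.0515,0],"angular":[0,0,0]},{"xyz":[0.0137,-0.0515,0],"angular":[0,0,0]},{"xyz":[0.0137,-0.0515,0],"angular":[0,0,0]},{"xyz":[0,0,0],"angular":[0,0,0]}]'
python3 -c "
from h import *
import cv2
cv2.imwrite('pics/t5.png',np.hstack([read_camera('wrist')[::2,::2,::-1],cv2.resize(read_camera('scene')[195:315,190:350,::-1],(320,240))]))
go(37.3,14.6,.024)"
```

```text
t: 8.9
tool_pos: [0.5004, -0.0796, 0.0245]
orientation: [0.983, -0.182, 0.0, 0.0]
ft_force: [0.4, -1.8, -0.4]
grip_width: 0.0003
grasp_force: 0.9
t 9.0 tcp jig [-65.6  14.2] z 0.0243 toolx yaw -0.3661 goal yaw -0.627 tilt z [-0.  0. -1.] F [-0.22 -1.28  1.18] q7 -1.95 w 0.0004
units [ 0.349 -1.327  0.005]
```

View pics/t5.png

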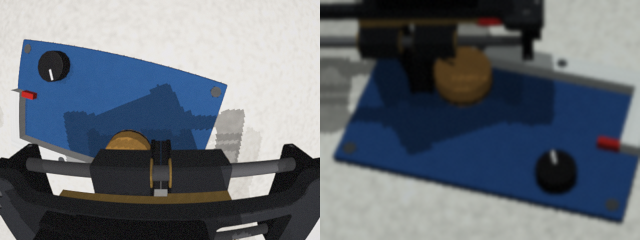

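The scene half shows the knob at (463,73) ahead of the fingers and along the rail. The contact force is light (~1.5 N), so I'll continue.

```bash
python3 -m handwheel '[{"xyz":[0.0137,-0.0515,0],"angular":[0,0,0]},{"xyz":[0.0137,-0.0515,0],"angular":[0,0,0]},{"xyz":[0.0137,-0.0515,0],"angular":[0,0,0]},{"xyz":[0.0137,-0.0515,0],"angular":[0,0,0]},{"xyz":[0.0137,-0.0515,0],"angular":[0,0,0]},{"xyz":[0.0137,-0.0515,0],"angular":[0,0,0]},{"xyz":[0.0137,-0.0515,0],"angular":[0,0,0]},{"xyz":[0.0137,-0.0515,0],"angular":[0,0,0]},{"xyz":[0.0137,-0.0515,0],"angular":[0,0,0]},{"xyz":[0.0137,-0.0515,0],"angular":[0,0,0]},{"xyz":[0.0137,-0.0515,0],"angular":[0,0,0]},{"xyz":[0.0137,-0.0515,0],"angular":[0,0,0]},{"xyz":[0.0137,-0.0515,0],"angular":[0,0,0]},{"xyz":[0.0137,-0.0515,0],"angular":[0,0,0]},{"xyz":[0.0137,-0.0515,0],"angular":[0,0,0]},{"xyz":[0.0137,-0.0515,0],"angular":[0,0,0]},{"xyz":[0,0,0],"angular":[0,0,0]}]'
python3 -c "
from h import *
import cv2
cv2.imwrite('pics/t6.png',np.hstack([cv2.resize(read_camera('top')[200:320,250:410,::-1],(400,300)),cv2.resize(read_camera('scene')[195:315,210:370,::-1],(400,300))]))
go(37.3,14.6,.024)"
```

```text
t: 10.7
tool_pos: [0.5382, -0.0286, 0.0246]
orientation: [0.983, -0.182, 0.001, 0.0]
ft_force: [2.2, -7.6, -0.3]
grip_width: 0.0007
grasp_force: 2.7
t 10.8 tcp jig [-2.2 13. ] z 0.0246 toolx yaw -0.367 goal yaw -0.627 tilt z [ 0.001 -0.001 -1.   ] F [ 1.87 -6.46  0.25] q7 -2.07 w 0.0005
units [ 0.115 -0.514  0.007]
```

View pics/t6.png

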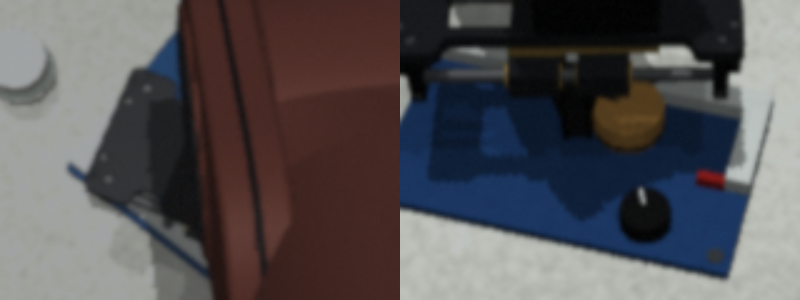

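The scene half shows the knob at (628,108) on the rail. The side force on the rail has grown to about 6 N because the knob is starting to roll and bind. I'll back off, cut the tilt to about 5°, and go on.

```bash
python3 -m handwheel '[{"xyz":[-0.015,0.055,0],"angular":[0,0,0]},{"xyz":[0,0,0],"angular":[0,0,0.028]},{"xyz":[0,0,0],"angular":[0,0,0.028]},{"xyz":[0,0,0],"angular":[0,0,0]},{"xyz":[0,0,0],"angular":[0,0,0]}]'
python3 -c "
from h import *
go(36,18,.024)"
```

```text
t: 11.3
tool_pos: [0.5344, -0.0306, 0.0242]
orientation: [0.964, -0.266, -0.0, -0.0]
ft_force: [-0.3, 0.5, 0.7]
grip_width: 0.0006
grasp_force: 0.0
t 11.3 tcp jig [-5.8 14.8] z 0.0242 toolx yaw -0.539 goal yaw -0.627 tilt z [-0.001  0.001 -1.   ] F [-0.33  0.52  0.7 ] q7 -2.23 w 0.0006
units [ 0.007 -0.559  0.002]
```

```bash
python3 -m handwheel '[{"xyz":[0.0046,-0.053,0],"angular":[0,0,0]},{"xyz":[0.0046,-0.053,0],"angular":[0,0,0]},{"xyz":[0.0046,-0.053,0],"angular":[0,0,0]},{"xyz":[0.0046,-0.053,0],"angular":[0,0,0]},{"xyz":[0,0,0],"angular":[0,0,0]}]'; python3 -m handwheel '[{"xyz":[0.0046,-0.053,0],"angular":[0,0,0]},{"xyz":[0.0046,-0.053,0],"angular":[0,0,0]},{"xyz":[0.0046,-0.053,0],"angular":[0,0,0]},{"xyz":[0.0046,-0.053,0],"angular":[0,0,0]},{"xyz":[0,0,0],"angular":[0,0,0]}]'
python3 -c "
from h import *
go(36,14.8,.024)"
```

```text
t: 11.8
tool_pos: [0.5445, -0.0176, 0.0243]
orientation: [0.964, -0.267, 0.0, -0.0]
ft_force: [0.0, 1.1, -0.4]
grip_width: 0.0004
grasp_force: 0.0
t: 12.3
tool_pos: [0.5539, -0.0047, 0.0244]
orientation: [0.964, -0.267, 0.0, -0.0]
ft_force: [0.2, 0.7, -0.4]
grip_width: 0.0006
grasp_force: 0.0
t 12.3 tcp jig [26.6 14.2] z 0.0244 toolx yaw -0.5414 goal yaw -0.627 tilt z [ 0.  0. -1.] F [ 0.24  0.74 -0.45] q7 -2.28 w 0.0006
units [ 0.003 -0.125  0.005]
```

All ten views are used, so from here I check numerically with a colour mask projected onto the knob's top plane.

```bash
cat > g.py <<'E'
from h import *
import cv2
x=np.load("jig.npy");c,s_=np.cos(x[2]),np.sin(x[2]);M=np.array([[c,-s_],[s_,c]])
def look(n,box):
    C=get_calibration(n);im=cv2.cvtColor(read_camera(n),cv2.COLOR_RGB2HSV)
    m=(cv2.inRange(im,(10,110,25),(28,255,255))>0);u0,v0,u1,v1=box;k=np.zeros_like(m);k[v0:v1,u0:u1]=1
    nn,lab,st,ce=cv2.connectedComponentsWithStats((m&k).astype(np.uint8))
    for i in range(1,nn):
        if st[i,4]<20: continue
        v,u=np.nonzero(lab==i)
        p=np.array([(onz(C,(a,b),.028)-x[:2])@M*1e3 for a,b in zip(u,v)])
        print(n,st[i],"jig x",p[:,0].min().round(1),p[:,0].max().round(1),"y",p[:,1].min().round(1),p[:,1].max().round(1),"mid",((p.max(0)+p.min(0))/2).round(1))
        if st[i,4]>250 :
            e=cv2.minEnclosingCircle((p).astype(np.float32));print("  circ",np.round(e[0],1),round(e[1],1))
E
python3 -c "
from g import *
look('scene',(190,195,370,310));look('top',(250,200,450,360))"
```

```text
scene [272 214  58   9 181] jig x -28.3 61.3 y 52.0 65.6 mid [16.5 58.8]
scene [305 227  30  33 593] jig x 34.9 80.0 y -7.6 50.3 mid [57.5 21.3]
  circ [56.  21.5] 30.0
```

```bash
python3 -m handwheel '[{"xyz":[0.003,-0.03,0],"angular":[0,0,0]},{"xyz":[0.003,-0.03,0],"angular":[0,0,0]},{"xyz":[0,0,0],"angular":[0,0,0]}]'
python3 -m handwheel '[{"xyz":[0.002,-0.02,0],"angular":[0,0,0]},{"xyz":[0,0,0],"angular":[0,0,0]}]'
python3 -c "
from h import *
go(36,14.8,.024)"
```

```text
t: 12.7
tool_pos: [0.5564, -0.0016, 0.0244]
orientation: [0.964, -0.268, 0.0, -0.0]
ft_force: [0.5, 0.8, 0.1]
grip_width: 0.0005
grasp_force: 0.0
t: 12.9
tool_pos: [0.5572, -0.0006, 0.0243]
orientation: [0.963, -0.268, 0.0, -0.0]
ft_force: [-0.5, -0.9, -0.5]
grip_width: 0.0004
grasp_force: 0.1
t 12.9 tcp jig [31.9 14. ] z 0.0243 toolx yaw -0.5421 goal yaw -0.627 tilt z [ 0.  0. -1.] F [-0.49 -0.94 -0.54] q7 -2.29 w 0.0004
units [-0.006 -0.055  0.004]
```

```bash
python3 -m handwheel '[{"xyz":[0.002,-0.03,0],"angular":[0,0,0]},{"xyz":[0.002,-0.03,0],"angular":[0,0,0]},{"xyz":[0,0,0],"angular":[0,0,0]}]'
python3 -m handwheel '[{"xyz":[0.002,-0.02,0],"angular":[0,0,0]},{"xyz":[0,0,0],"angular":[0,0,0]}]'
python3 -m handwheel '[{"xyz":[0.002,-0.02,0],"angular":[0,0,0]},{"xyz":[0,0,0],"angular":[0,0,0]}]'
python3 -c "
from g import *
go(42,14,.024)
look('scene',(190,195,370,310))"
```

```text
t: 13.2
tool_pos: [0.5599, 0.0034, 0.0243]
orientation: [0.964, -0.268, 0.0, -0.0]
ft_force: [0.1, 0.4, -0.2]
grip_width: 0.0003
grasp_force: 0.0
t: 13.4
tool_pos: [0.5607, 0.0044, 0.0243]
orientation: [0.963, -0.268, 0.0, -0.0]
ft_force: [-0.1, 0.2, 0.1]
grip_width: 0.0011
grasp_force: 0.2
t: 13.6
tool_pos: [0.5616, 0.0056, 0.0243]
orientation: [0.963, -0.268, 0.0, -0.0]
ft_force: [0.3, -0.8, -0.1]
grip_width: 0.0004
grasp_force: 0.3
t 13.6 tcp jig [39.5 14.1] z 0.0243 toolx yaw -0.5421 goal yaw -0.627 tilt z [ 0.  0. -1.] F [ 0.31 -0.76 -0.08] q7 -2.31 w 0.0004
units [ 0.004 -0.033  0.004]
scene [281 216  58   9 182] jig x -13.6 75.7 y 50.8 65.5 mid [31.  58.2]
scene [314 230  29  32 582] jig x 48.0 92.3 y -7.5 48.0 mid [70.2 20.2]
  circ [70.1 20.2] 28.9
```

```bash
for i in 1; do python3 -m handwheel '[{"xyz":[0.001,-0.02,0],"angular":[0,0,0]},{"xyz":[0,0,0],"angular":[0,0,0]}]'; python3 -m handwheel '[{"xyz":[0.001,-0.014,0],"angular":[0,0,0]},{"xyz":[0,0,0],"angular":[0,0,0]}]'; python3 -m handwheel '[{"xyz":[0.001,-0.014,0],"angular":[0,0,0]},{"xyz":[0,0,0],"angular":[0,0,0]}]'; done
python3 -c "
from g import *
go(42,14,.024)
look('scene',(190,195,370,310))"
```

```text
t: 13.85
tool_pos: [0.5624, 0.0069, 0.0243]
orientation: [0.963, -0.268, 0.0, -0.0]
ft_force: [-0.2, -1.2, -0.0]
grip_width: 0.0005
grasp_force: 0.3
t: 14.05
tool_pos: [0.563, 0.0076, 0.0243]
orientation: [0.963, -0.268, 0.0, -0.0]
ft_force: [-0.6, -0.5, -0.0]
grip_width: 0.0007
grasp_force: 0.4
t: 14.25
tool_pos: [0.5631, 0.0078, 0.0243]
orientation: [0.963, -0.268, -0.0, 0.001]
ft_force: [-2.6, -3.2, 3.7]
grip_width: 0.0002
grasp_force: 2.4
t 14.25 tcp jig [42.1 14.1] z 0.0243 toolx yaw -0.5427 goal yaw -0.627 tilt z [-0.001 -0.001 -1.   ] F [-2.62 -3.16  3.71] q7 -2.31 w 0.0002
units [0.001 0.002 0.004]
scene [283 216  58  10 178] jig x -10.6 78.6 y 50.8 64.8 mid [34.  57.8]
scene [315 229  30  33 576] jig x 50.8 93.8 y -7.5 50.6 mid [72.3 21.6]
  circ [73.1 22. ] 29.9
```

The force now points straight back along jig -x, so the knob is at the stop. One more nudge, then retreat and rise.

```bash
python3 -m handwheel '[{"xyz":[0.001,-0.014,0],"angular":[0,0,0]},{"xyz":[0,0,0],"angular":[0,0,0]}]'; python3 -m handwheel '[{"xyz":[-0.004,0.06,0],"angular":[0,0,0]},{"xyz":[-0.02,0.3,0],"angular":[0,0,0]},{"xyz":[0,0.1,-0.5],"angular":[0,0,0]},{"xyz":[0,0.3,-0.5],"angular":[0,0,0]},{"xyz":[0,0.5,-0.5],"angular":[0,0,0]},{"xyz":[0,0.5,-0.5],"angular":[0,0,0]},{"xyz":[0,0.5,0],"angular":[0,0,0]},{"xyz":[0,0.5,0],"angular":[0,0,0]},{"xyz":[0,0.5,0],"angular":[0,0,0]},{"xyz":[0,0.5,0],"angular":[0,0,0]},{"xyz":[0,0,0],"angular":[0,0,0]},{"xyz":[0,0,0],"angular":[0,0,0]}]'
python3 -c "
from g import *
go(42,14,.024)
look('scene',(190,195,370,310));look('top',(250,200,450,360))"
```

```text
t: 14.5
tool_pos: [0.5632, 0.0078, 0.0242]
orientation: [0.963, -0.268, -0.001, 0.001]
ft_force: [-5.7, -6.4, 6.5]
grip_width: 0.0005
grasp_force: 4.3
t: 15.7
tool_pos: [0.4194, -0.2278, 0.1701]
orientation: [0.963, -0.268, 0.0, -0.0]
ft_force: [0.5, 0.3, -0.9]
grip_width: -0.0002
grasp_force: 0.0
t 15.7 tcp jig [-232.9   -7.7] z 0.1701 toolx yaw -0.5436 goal yaw -0.627 tilt z [ 0.001  0.    -1.   ] F [ 0.53  0.28 -0.94] q7 -1.71 w -0.0002
units [ 0.015 -3.675  1.951]
scene [316 233  29  29 663] jig x 51.4 93.4 y -7.2 44.9 mid [72.4 18.9]
  circ [73.3 18.5] 26.4
top [297 246  26  28 555] jig x 51.7 93.1 y 2.5 43.9 mid [72.4 23.2]
  circ [72.9 23.8] 21.7
```

```bash
python3 -c "
from g import *
C=get_calibration('top');im=read_camera('top');Ri=R.from_quat(C['attitude']).inv();K=C['camera_matrix']
def pix(jx,jy,z):
    p=Ri.apply(np.r_[x[:2]+M@[jx/1e3,jy/1e3],z]-C['eye']);return K[0,2]+K[0,0]*p[0]/-p[2],K[1,2]-K[1,1]*p[1]/-p[2]
def prof(pts):
    for k,q in pts:
        u,v=pix(*q,.024);print(k,cv2.getRectSubPix(im,(1,1),(u,v))[0,0])
prof([(y,(72.5,y)) for y in range(40,51)]);print();prof([(a,(a,23.3)) for a in range(89,101)]);print();prof([(y,(40,y)) for y in range(40,51)])
"
```

```text
40 [129 110  58]
41 [128 109  58]
42 [125 106  57]
43 [118 100  61]
44 [109  97  71]
45 [110 104  92]
46 [117 116 113]
47 [125 126 125]
48 [130 133 133]
49 [131 134 134]
50 [132 135 136]

89 [130 108  57]
90 [130 107  56]
91 [130 107  57]
92 [130 107  59]
93 [128 107  64]
94 [126 109  76]
95 [126 115  96]
96 [127 122 114]
97 [129 129 126]
98 [131 133 134]
99 [132 134 135]
100 [132 135 136]

40 [29 53 84]
41 [29 53 84]
42 [34 56 85]
43 [43 61 88]
44 [66 79 98]
45 [ 91  99 111]
46 [111 116 123]
47 [125 128 131]
48 [128 130 132]
49 [127 130 131]
50 [122 124 125]
```

No blue gap shows at either face, and the knob's centre measures (72.7, 23.5) against the seat at (73, 23). The arm is clear.

```bash
python3 -c "
from plant import *
print(sign_off())"
```

```text
the job is handed in; nothing more can be done
None
```

The gold knob is home in the corner, touching the rail and the end stop as far as the contact forces and top-camera check (about 2 mm accuracy) can show; the arm kept away from the bystanders, finished clear, and the job is handed in at about 16 s with no verdict returned.

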